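# Set the tile saw's rip fence by the setting gauge and hang the gauge up

### The job

Set the tile saw to the adjustable gauge that stands on its table: slide the rip fence along its rail towards the blade until the gauge is lightly nipped, one end against the blade and its metal tongue against the fence. Go by feel: the gauge has been set anew, and you must not strain the blade. Then lift the gauge straight out without shifting the fence, hang it by its hole on the free peg of the bench rack, and leave everything else where it is.

Things in the scene. Friction and masses are not known exactly. Their poses are not given: they have to be found in the camera images.
- saw: Fixed bench-top wet tile saw, grey tub with a steel table 330 (x) x 380 mm (y), its top 150 mm above the bench. Origin: centre of the underside, at bench height. +x is the feed direction, away from the worker; +y points from blade to fence. A transparent blade guard is swung up behind the blade (x beyond +90 mm, y -85 to -48 mm, up to 440 mm above the bench).
- blade: Fixed steel disc blade, 180 mm across, 3 mm thick, standing 35 mm out of the saw table in the saw's x-z plane. Origin: on the blade face that looks to the fence (+y), at table height, at the middle of the blade's length (0, -65, 150 mm in the saw's frame). Axes as the saw's.
- fence: Rip fence: aluminium bar along x (-155 to +180 mm), 20 mm thick (y 0 to +20), top 36 mm above the table; black head on the front rail (x below -163). Origin: on the face towards the blade, at table height; axes as the saw's. Slides along y only, 172 to 210 mm from the blade at the start. A spring brake holds it where it is left: about 4 N to slide, no lock. Pinch the bar from above or push.
- gauge: Loose setting gauge, about 0.125 kg, standing on edge between blade and fence, 4 to 20 mm off the blade, roughly square: plywood plate, y -50 (blade end) to +40 mm, 18 mm thick (x), 80 mm high (z), and a clamped metal tongue 14 mm thick, z 4 to 34 mm, out to y = +52 to +74 mm: set anew each time, not read out. Origin: underside, below the hole. Grip it from above by its thickness beside the hole.
- gauge_hole (a point): Centre of the gauge's round hanging hole, 25 mm diameter, along the gauge's x, 60 mm above its underside (20 mm below its top edge).
- rack: Fixed wooden bench rack: foot 260 x 170 mm, upright board 260 mm wide (x), 18 mm thick, top 205 mm above the bench, front face at y = -46 mm. Two steel pegs stand out of it towards +y: at x = -60 mm (taken by a dark wooden push stick) and x = +60 mm (free). Origin: centre of its underside.
- peg_root (a point): Where the free peg's axis leaves the board. The peg is a straight round bar, 10 mm diameter, 110 mm long, rising by 10 degrees towards its tip.
- peg_tip (a point): The free peg's axis at its round tip (5 mm end radius beyond it).
- offcut: Bystander: loose terracotta tile 100 x 60 x 10 mm lying on the saw table, on the blade's other side. Origin: centre of its underside.
- mug: Bystander: terracotta mug, 80 mm wide, 85 mm high. Origin: centre of its underside.
- bars: Bystander: stack of terracotta bars 100 x 55 mm, 70 mm high. Origin: centre of its underside.
- short_gauge: Bystander: a shorter plywood gauge, 70 x 80 mm, 18 mm thick, lying flat on the saw table, on the blade's other side. Origin: centre of its underside.
- bats: Bystander: stack of round plaster bats, 110 mm across, 45 mm high. Origin: centre of its underside.
Mind the look-alikes: they are no part of the job. What is shaped like the gauge but purple is not meant.

How it is judged (in metres and radians):
On the way, in this order (a step that is already met when the one before it is completed fails the run):
1. the gauge is nipped: fence and blade both press on it (contact force between gauge and blade above 2 N and contact force between gauge and fence above 2 N), for 0.2 s.
2. the gauge is drawn up 8 to 34 mm with the fence still at the setting: both its ends within 2 mm of blade and fence (tongue_c0: centre of the tongue's 12 mm end block) (z of gauge in the frame of blade between 0.008 and 0.034 m and y of gauge in the frame of blade between 0.048 and 0.052 m and y of tongue_c0 in the frame of fence between -0.008 and -0.004 m), for 0.05 s.
At the end, for the whole second after the job is handed in: The fence stands still where the gauge set it (100 to 126 mm from the blade's face; not shifted since the gauge was lifted out), and the gauge hangs on the free peg, the peg through its hole, hole upwards (within 28 degrees of upright), at most swaying a little (under 0.12 m/s) (y of fence in the frame of blade between 0.1 and 0.126 m and x of gauge_hole in the frame of peg_root between -0.012 and 0.012 m and y of gauge_hole in the frame of peg_root between 0.008 and 0.105 m and z of gauge_hole in the frame of peg_root between -0.013 and 0.019 m and linear speed of gauge below 0.12 m/s and angle between gauge's own z axis and vertical below 0.5 rad and linear speed of fence below 0.005 m/s); the robot touches nothing.
It fails at once if the gauge is pressed on the blade with more than 30 N (contact force between gauge and blade above 30 N).
It fails at once if the fence is shifted after the gauge has been lifted out (z of gauge in the frame of blade above 0.05 m and linear speed of fence above 0.005 m/s).
It fails at once if the arm or a finger presses on the blade (contact force between any of the arm, the fingers and blade above 5 N).
It fails at once if a bystander is pushed away by more than 20 mm (distance of any of offcut, mug, bars, short_gauge, bats from where it was at the start of the episode above 0.02 m).
It also fails if it takes over 61 s, if anything falls off the work surface, if the arm or the gripper's body presses on something with over 40 N, if the wrist force passes 120 N, or if a joint passes its speed limit or range.

### The arm

A 7-joint arm with a two-finger parallel gripper is mounted at the origin on the work surface. World frame = base frame: x ahead of the robot, y to its left, z up, the work surface at z = 0. Lengths are in m, angles in degrees, forces in N, time in s.
With the tool pointing down it reaches from about 0.4 to 0.9 m from the base axis. Payload 5.5 kg.
Tool frame: the origin (TCP) lies on the centre line of the jaws, within the pads' length; the fingertips stand env.finger_overhang ahead of it and the grasp point (between the pads) lies 11 mm behind it (env.finger_overhang is the distance from the TCP to the fingertips, in m); z points along the fingers, y is the direction in which the jaws open and shut (so a half turn about z gives the same grasp; the last joint's range is limited). The gripper opens to 85 mm and grips with 20 to 120 N. Pads are 22 mm wide; open, the fingers measure 114 mm over their backs; the gripper's body (76 mm by 85 mm) begins 54 mm behind the grasp point. The pads swing forward as they close: fully open they stand 13 mm farther back than shut.
Start: joints at [-58.831, 28.699, -24.465, 88.831, 12.651, 65.22, -12.049], TCP at [0.18, 0.625, 0.239] pointing down, gripper open.
Joint ranges: [-164.97, 164.97], [-17.58, 116.51], [-87.97, 89.64], [11.32, 138.91], [-80.73, 260.73], [10.89, 115.49], [-147.41, 147.41]. Speed limits (degrees/s): [147.25, 147.25, 180, 180, 180, 180, 180].

### API

Orientations are given as [roll, pitch, yaw] about the fixed x, y, z axes, in that order (R = Rz(yaw) Ry(pitch) Rx(roll)).
In Python, from cell import env, vision gives the robot as it stands.
- The arm moves only by the shell command python3 -m jog 'ROWS' [FORCE]. ROWS is JSON, a list of rows, each an object with "gripper": the closure, from -1 (fully open) to 1 (shut); "linear": the shift along the tool's x, y, z in m, a list of three; "twist": the turn about the tool's z in rad. A call has exactly 10 rows; each row shifts and turns the pose as measured when the row begins, along the tool's axes as they then stand; what a row does not reach is not made up. A row lasts 1/10 s, in which the tool goes at most 50 mm and 8.59 degrees, less where a joint would pass 70% of its speed; a pose out of reach is approached as far as the arm can. A call is refused whole if a number of a shift passes 0.05 or a number of a turn 0.15, either way. A call with a gripper value outside its range is refused whole. The fingers move at their own pace and stop on an object; FORCE is the grip in N (left out, the last holds). Time passes only in rows, so rows that do not move let the fingers close, or fill a call up. It gives the time, the measured TCP pose, the force and the opening at its end, in the units of the state.
- env.observe(): the state, without advancing time (a new reading comes with each control period).
- vision.capture(name): name is "scene" or "top" or "wrist"; returns the picture (400x640x3 uint8, blue, green, red); there is no depth.
- vision.camera_model(name): a dict with "mtx" (3x3 intrinsics, pixels), "dist" ([k1, k2, p1, p2, k3] as OpenCV has them; the pictures are not rectified), "R" (3x3) and "t" (3): a world point X has camera coordinates R X + t. Camera axes: x right, y down, z forward; pixel columns grow to the right and rows downward; lengths in m; the calibration is good to about 2 mm. A picture is of the moment at which its call begins: read the wrist's pose just before it. camera_model takes no time and is no camera call; for the wrist camera it gives the pose at the moment of the call.
- env.sign_off(): hands the job in, once; it reports no verdict.
The state is a dict: "time": time; "q": joint angles; "joint_velocities": joint speeds; "joint_torque": joint torques, N m; "eef_pos": TCP position; "tool_rot": TCP orientation; "wrist_force": force on the tool from outside, world axes, zero at the start; "torque": the same for the moment, N m; "gripper_width": finger opening in m.
Only numpy, scipy, OpenCV 4.12 (cv2) and the standard library are available. Lean on these libraries where they do the work, as an engineer would, in place of code of your own. Each camera call takes 0.05 s, during which the arm holds its last target. There are 200 camera calls.

## Working session

There is one attempt and no reset: what is moved stays moved. The work goes in short steps, Python scripts to look and compute and a shell command to move; the robot and the scene stay as the last step left them, time stands still between calls to the robot, and variables do not carry over. Pictures are saved under pics/ and viewed, about 8 in all and at most 12, crops included, and the job is handed in when it is done.

```bash
mkdir -p pics; ls; python3 - <<'E'
from cell import env, vision
import cv2,numpy as np
s=env.observe();print({k:np.round(v,3) for k,v in s.items()},env.finger_overhang)
for n in("scene","top"):
    cv2.imwrite(f"pics/{n}0.png",vision.capture(n)); m=vision.camera_model(n); print(n,{k:np.round(v,3).tolist() for k,v in m.items()}, (-np.array(m["R"]).T@m["t"]).round(3))
E
```

```text
pics
{'time': np.float64(0.0), 'q': array([-58.831,  28.753, -24.454,  88.893,  12.652,  65.217, -12.05 ]), 'joint_velocities': array([-0.088, -0.106,  0.104,  0.03 ,  0.076, -0.058,  0.038]), 'joint_torque': array([ 0.0000e+00, -5.6949e+01, -5.8160e+00, -2.8095e+01,  1.1000e-02,
        1.2000e-02, -0.0000e+00]), 'eef_pos': array([0.18 , 0.624, 0.238]), 'tool_rot': array([-1.79890e+02, -4.00000e-03,  1.63915e+02]), 'wrist_force': array([0.62 , 0.243, 0.695]), 'torque': array([-0.001, -0.015, -0.032]), 'gripper_width': np.float64(0.085)} 0.008
scene {'mtx': [[448.573, 0.0, 323.998], [0.0, 448.573, 194.418], [0.0, 0.0, 1.0]], 'dist': [-0.028, 0.0, 0.0, 0.0, 0.0], 'R': [[0.632, 0.775, -0.002], [0.667, -0.545, -0.509], [-0.396, 0.32, -0.861]], 't': [-0.376, -0.23, 1.579]} [ 1.016 -0.339  1.241]
top {'mtx': [[398.412, 0.0, 318.326], [0.0, 398.412, 201.804], [0.0, 0.0, 1.0]], 'dist': [-0.067, 0.0, 0.0, 0.0, 0.0], 'R': [[-0.019, -1.0, 0.009], [-0.988, 0.017, -0.156], [0.156, -0.012, -0.988]], 't': [0.056, 0.558, 1.093]} [0.381 0.06  1.166]
```

View pics/scene0.png

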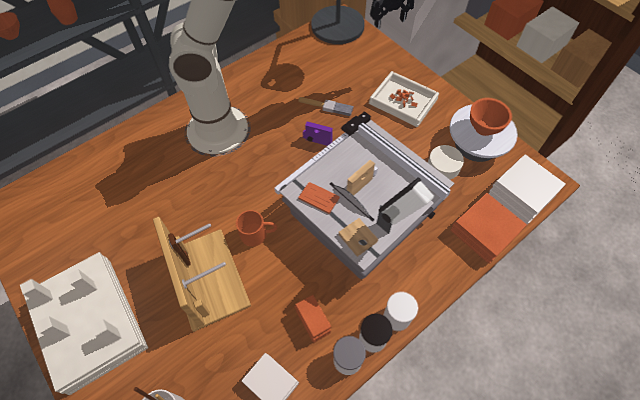

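View pics/top0.png

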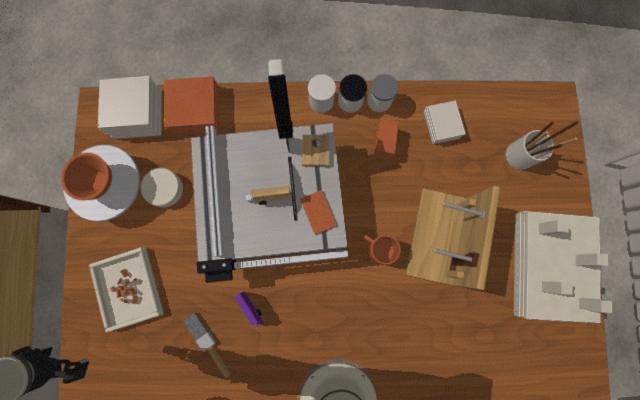

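```bash
cat > h.py <<'E'
from cell import env, vision
import cv2,numpy as np
from scipy.spatial.transform import Rotation as Ro
def ray(m,px):
    p=cv2.undistortPoints(np.array([[px]],float),np.array(m["mtx"]),np.array(m["dist"]))[0,0]
    R=np.array(m["R"]);return -R.T@np.array(m["t"]),R.T@np.array([p[0],p[1],1])
def onz(m,px,z):
    c,d=ray(m,px);return c+d*(z-c[2])/d[2]
def tri(m1,p1,m2,p2):
    a,u=ray(m1,p1);b,v=ray(m2,p2);s=np.linalg.lstsq(np.c_[u,-v],b-a,rcond=None)[0]
    return (a+u*s[0]+b+v*s[1])/2,np.linalg.norm(a+u*s[0]-b-v*s[1])
def proj(m,X):
    return cv2.projectPoints(np.array(X,float).reshape(-1,3),cv2.Rodrigues(np.array(m["R"]))[0],np.array(m["t"],float),np.array(m["mtx"]),np.array(m["dist"]))[0][:,0]
def crop(img,x,y,w,h,k):
    return cv2.resize(img[y:y+h,x:x+w],None,fx=k,fy=k,interpolation=cv2.INTER_CUBIC)
E
python3 - <<'E'
import cv2,numpy as np
from h import crop
t=cv2.imread("pics/top0.png");s=cv2.imread("pics/scene0.png")
a=np.vstack([np.hstack([crop(t,190,125,160,120,2.5),crop(t,400,180,100,75,4)]),np.hstack([crop(s,325,150,80,60,5),crop(s,150,210,100,75,4)])])
cv2.imwrite("pics/c1.png",a)
E
```

```text
(no output)
```

View pics/c1.png

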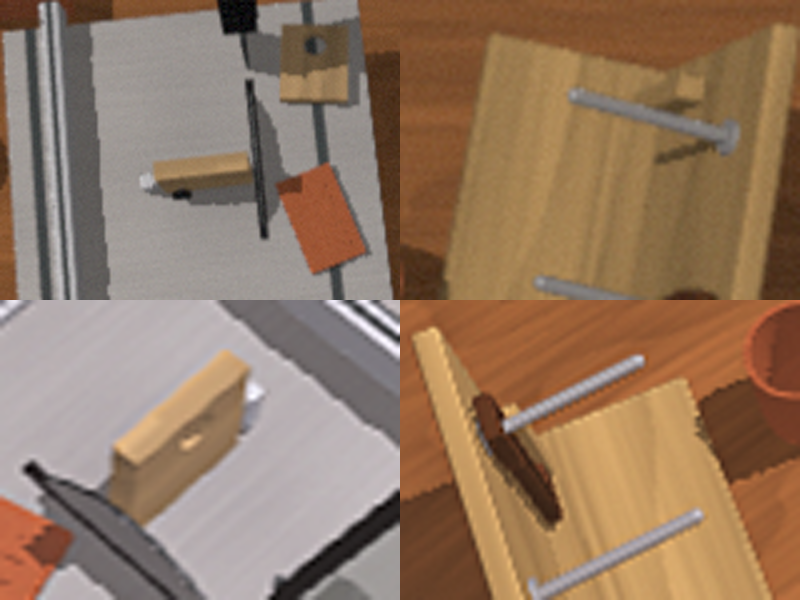

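The top view shows three candidates: the standing plywood gauge at (270,193), between blade (292,189) and fence (216,190), with a silver tongue; the short gauge lying flat at (317,150); and the purple look-alike at (250,308). I choose the one at (270,193), and the close crop confirms it. The free peg runs from tip (444,204) to root (482,214), and the other peg carries the push stick.

```bash
python3 - <<'E'
from h import *
T=vision.camera_model("top");S=vision.camera_model("scene")
r=lambda a:np.round(a,4)
print("tip",[r(x) for x in tri(T,(444.2,204),S,(224.2,264.2))]);print("root",[r(x) for x in tri(T,(482.5,214.5),S,(184,283))])
print("blade T",r(onz(T,(289.2,157),.15)),r(onz(T,(295.6,220.2),.15)))
print("fence edge T",r(onz(T,(214.8,140),.186)),r(onz(T,(219,235),.186)))
for p in((347.6,179),(356.4,183),(374.6,164.4),(371,160.4)):print("gS",r(onz(S,p,.23)))
for p in((251.2,191),(289.2,186.2)):print("gT",r(onz(T,p,.23)))
# saw table corners
for p in((191.5,138),(334,125)):print("tab",r(onz(T,p,.15)))
q=env.observe();print(q['time'])
E
```

```text
tip [array([ 0.5264, -0.2694,  0.1795]), np.float64(0.0016)]
root [array([ 0.4991, -0.3736,  0.165 ]), np.float64(0.0002)]
blade T [0.6624 0.122  0.15  ] [0.4951 0.1068 0.15  ]
fence edge T [0.701  0.3103 0.186 ] [0.4576 0.2943 0.186 ]
gS [0.5539 0.1158 0.23  ]
gS [0.5782 0.1257 0.23  ]
gS [0.5647 0.2037 0.23  ]
gS [0.5486 0.205  0.23  ]
gT [0.558  0.2085 0.23  ]
gT [0.5681 0.1176 0.23  ]
tab [0.7196 0.3822 0.15  ]
tab [0.7487 0.0019 0.15  ]
0.1
```

```bash
python3 -m jog '[{"gripper":1,"linear":[-0.043,-0.016,-0.003],"twist":0},{"gripper":1,"linear":[-0.043,-0.016,-0.003],"twist":0},{"gripper":1,"linear":[-0.043,-0.016,-0.003],"twist":0},{"gripper":1,"linear":[-0.043,-0.016,-0.003],"twist":0},{"gripper":1,"linear":[-0.043,-0.016,-0.003],"twist":0},{"gripper":1,"linear":[-0.043,-0.016,-0.003],"twist":0},{"gripper":1,"linear":[-0.043,-0.016,-0.003],"twist":0},{"gripper":1,"linear":[-0.043,-0.016,-0.003],"twist":0},{"gripper":1,"linear":[-0.043,-0.016,0],"twist":0},{"gripper":1,"linear":[-0.043,-0.016,0],"twist":0}]' 40
```

```text
time: 1.1
eef_pos: [0.5521, 0.3484, 0.2564]
tool_rot: [-179.6, -0.5, 165.0]
wrist_force: [-0.4, 0.7, -1.0]
gripper_width: 0.0001
```

```bash
python3 -m jog '[{"gripper":1,"linear":[0,0,0],"twist":0.15},{"gripper":1,"linear":[0,0,0],"twist":0.15},{"gripper":1,"linear":[0,0,0],"twist":0.15},{"gripper":1,"linear":[0,0,0],"twist":0.15},{"gripper":1,"linear":[0,0,0],"twist":0.15},{"gripper":1,"linear":[0,0,0],"twist":0.15},{"gripper":1,"linear":[0,0,0],"twist":0.15},{"gripper":1,"linear":[0,0,0],"twist":0.1},{"gripper":1,"linear":[0,0,0],"twist":0},{"gripper":1,"linear":[0,0,0],"twist":0}]' 40
python3 - <<'E'
from h import *
for n in("wrist","top"):
    cv2.imwrite(f"pics/{n}1.png",vision.capture(n))
import pickle;pickle.dump(vision.camera_model("wrist"),open("w1.pkl","wb"))
t=cv2.imread("pics/wrist1.png");cv2.imwrite("pics/w1.png",t)
s=env.observe();print(s['time'],s['eef_pos'],s['tool_rot'],s['wrist_force'])
E
```

```text
time: 2.1
eef_pos: [0.5596, 0.3336, 0.2487]
tool_rot: [-178.9, 0.7, 98.6]
wrist_force: [-0.9, -0.6, -0.2]
gripper_width: -0.0002
2.2 [0.55960462 0.33359715 0.24873321] [-178.86491813    0.69647888   98.56851143] [-0.50074069  0.17672699 -1.23035975]
```

View pics/w1.png

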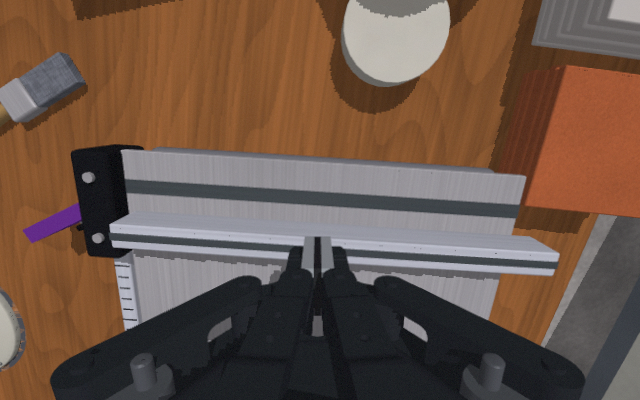

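The wrist picture shows the fence bar running from (113,222) to (555,245), the head at (100,200), and the closed fingers at (318,240), just above or inside the bar.

```bash
python3 - <<'E'
from h import *
import pickle;m=pickle.load(open("w1.pkl","rb"))
I=cv2.imread("pics/wrist1.png")
for c in(200,450):print(c,[(r,int(I[r,c].mean())) for r in range(205,280,2)])
for p in((113,221),(530,238),(113,248),(555,274),(160,150),(490,172),(525,178)):print(p,onz(m,p,.186).round(4),onz(m,p,.15).round(4))
E
```

```text
200 [(205, 155), (207, 155), (209, 157), (211, 156), (213, 154), (215, 151), (217, 153), (219, 152), (221, 155), (223, 153), (225, 152), (227, 154), (229, 166), (231, 190), (233, 181), (235, 191), (237, 188), (239, 103), (241, 72), (243, 68), (245, 70), (247, 170), (249, 180), (251, 181), (253, 134), (255, 92), (257, 91), (259, 91), (261, 140), (263, 147), (265, 147), (267, 147), (269, 148), (271, 149), (273, 149), (275, 150), (277, 149), (279, 147)]
450 [(205, 69), (207, 70), (209, 70), (211, 66), (213, 65), (215, 151), (217, 153), (219, 153), (221, 151), (223, 153), (225, 155), (227, 159), (229, 156), (231, 149), (233, 151), (235, 149), (237, 153), (239, 155), (241, 154), (243, 156), (245, 156), (247, 190), (249, 183), (251, 180), (253, 183), (255, 116), (257, 67), (259, 69), (261, 67), (263, 176), (265, 183), (267, 184), (269, 155), (271, 95), (273, 96), (275, 96), (277, 97), (279, 151)]
(113, 221) [0.4117 0.3075 0.186 ] [0.3859 0.2902 0.15  ]
(530, 238) [0.7115 0.3414 0.186 ] [0.741  0.3304 0.15  ]
(113, 248) [0.4106 0.2856 0.186 ] [0.3846 0.2643 0.15  ]
(555, 274) [0.7405 0.3164 0.186 ] [0.7754 0.3008 0.15  ]
(160, 150) [0.4465 0.3643 0.186 ] [0.427  0.3575 0.15  ]
(490, 172) [0.668  0.3831 0.186 ] [0.6894 0.3798 0.15  ]
(525, 178) [0.6928 0.3829 0.186 ] [0.7188 0.3795 0.15  ]
```

```bash
python3 -m jog '[{"gripper":1,"linear":[0.01,-0.005,0],"twist":0.035},{"gripper":1,"linear":[0.01,-0.006,0],"twist":0.035},{"gripper":1,"linear":[0,0,0],"twist":0},{"gripper":1,"linear":[0,0,0.015],"twist":0},{"gripper":1,"linear":[0,0,0.015],"twist":0},{"gripper":1,"linear":[0,0,0.015],"twist":0},{"gripper":1,"linear":[0,0,0.015],"twist":0},{"gripper":1,"linear":[0,0,0.01],"twist":0},{"gripper":1,"linear":[0,0,0],"twist":0},{"gripper":1,"linear":[0,0,0],"twist":0}]' 40
```

```text
time: 3.2
eef_pos: [0.5456, 0.3452, 0.169]
tool_rot: [-178.7, 1.0, 94.8]
wrist_force: [0.2, 0.4, 1.4]
gripper_width: 0.0001
```

```bash
python3 -m jog '[{"gripper":1,"linear":[-0.008,0,-0.002],"twist":0},{"gripper":1,"linear":[-0.008,0,-0.001],"twist":0},{"gripper":1,"linear":[-0.008,0,-0.001],"twist":0},{"gripper":1,"linear":[-0.008,0,-0.001],"twist":0},{"gripper":1,"linear":[-0.008,0,-0.001],"twist":0},{"gripper":1,"linear":[-0.008,0,-0.001],"twist":0},{"gripper":1,"linear":[-0.004,0,-0.001],"twist":0},{"gripper":1,"linear":[-0.003,0,-0.001],"twist":0},{"gripper":1,"linear":[-0.002,0,-0.001],"twist":0},{"gripper":1,"linear":[-0.002,0,-0.001],"twist":0}]' 40
```

```text
time: 4.2
eef_pos: [0.5504, 0.2873, 0.1839]
tool_rot: [-178.8, 0.5, 95.0]
wrist_force: [0.3, 4.5, -2.1]
gripper_width: 0.0001
```

```bash
python3 - <<'E'
from h import *
I=vision.capture("top");cv2.imwrite("pics/top2.png",I)
cv2.imwrite("pics/c2.png",crop(I,185,125,160,120,4))
E
```

```text
(no output)
```

View pics/c2.png

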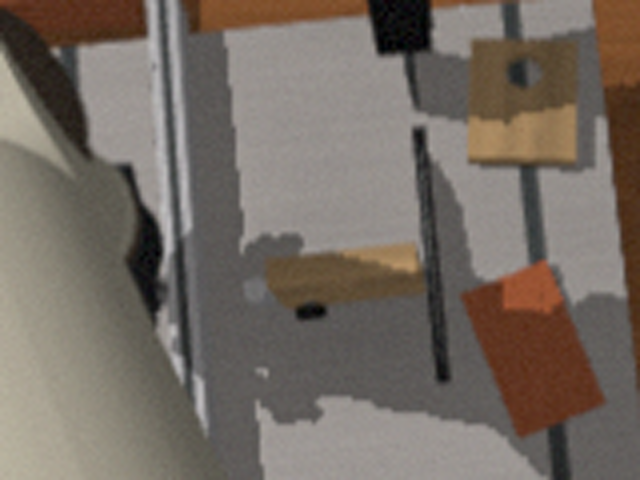

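The fence is moving, at about 4.5 N. Its inner edge is at crop (190,290) and the tongue tip at (245,290), so the gap is about 32 mm. I'll go on more slowly and bring the tool down a little.

```bash
python3 -m jog '[{"gripper":1,"linear":[-0.003,0,0.002],"twist":0},{"gripper":1,"linear":[-0.003,0,0.002],"twist":0},{"gripper":1,"linear":[-0.004,0,0.002],"twist":0},{"gripper":1,"linear":[-0.004,0,0.002],"twist":0},{"gripper":1,"linear":[-0.003,0,0.001],"twist":0},{"gripper":1,"linear":[-0.003,0,0],"twist":0},{"gripper":1,"linear":[-0.003,0,0],"twist":0},{"gripper":1,"linear":[-0.003,0,0],"twist":0},{"gripper":1,"linear":[-0.002,0,0],"twist":0},{"gripper":1,"linear":[-0.002,0,0],"twist":0}]' 40
```

```text
time: 5.25
eef_pos: [0.5552, 0.2569, 0.1781]
tool_rot: [-179.2, 0.3, 95.0]
wrist_force: [-0.8, 5.3, 3.0]
gripper_width: 0.0001
```

```bash
python3 -m jog '[{"gripper":1,"linear":[-0.001,0,0],"twist":0},{"gripper":1,"linear":[-0.001,0,0],"twist":0},{"gripper":1,"linear":[-0.001,0,0],"twist":0},{"gripper":1,"linear":[-0.001,0,0],"twist":0},{"gripper":1,"linear":[-0.001,0,0],"twist":0},{"gripper":1,"linear":[-0.0007,0,0],"twist":0},{"gripper":1,"linear":[-0.0007,0,0],"twist":0},{"gripper":1,"linear":[-0.0007,0,0],"twist":0},{"gripper":1,"linear":[-0.0007,0,0],"twist":0},{"gripper":1,"linear":[-0.0007,0,0],"twist":0}]' 40
```

```text
time: 6.25
eef_pos: [0.5553, 0.2544, 0.1782]
tool_rot: [-179.3, -0.1, 95.3]
wrist_force: [-1.0, 6.5, 2.3]
gripper_width: 0.0001
```

```bash
python3 -m jog '[{"gripper":1,"linear":[-0.0015,0,0],"twist":0},{"gripper":1,"linear":[-0.0015,0,0],"twist":0},{"gripper":1,"linear":[-0.0015,0,0],"twist":0},{"gripper":1,"linear":[-0.0015,0,0],"twist":0},{"gripper":1,"linear":[-0.0015,0,0],"twist":0},{"gripper":1,"linear":[-0.0015,0,0],"twist":0},{"gripper":1,"linear":[-0.0015,0,0],"twist":0},{"gripper":1,"linear":[-0.0015,0,0],"twist":0},{"gripper":1,"linear":[-0.0015,0,0],"twist":0},{"gripper":1,"linear":[-0.0015,0,0],"twist":0}]' 40
python3 - <<'E'
from h import *
I=vision.capture("top");cv2.imwrite("pics/top3.png",I)
cv2.imwrite("pics/c3.png",crop(I,205,155,100,75,8))
E
```

```text
time: 7.25
eef_pos: [0.5552, 0.2544, 0.1784]
tool_rot: [-179.6, -1.1, 96.0]
wrist_force: [-0.7, 7.2, 0.2]
gripper_width: -0.0003
```

View pics/c3.png

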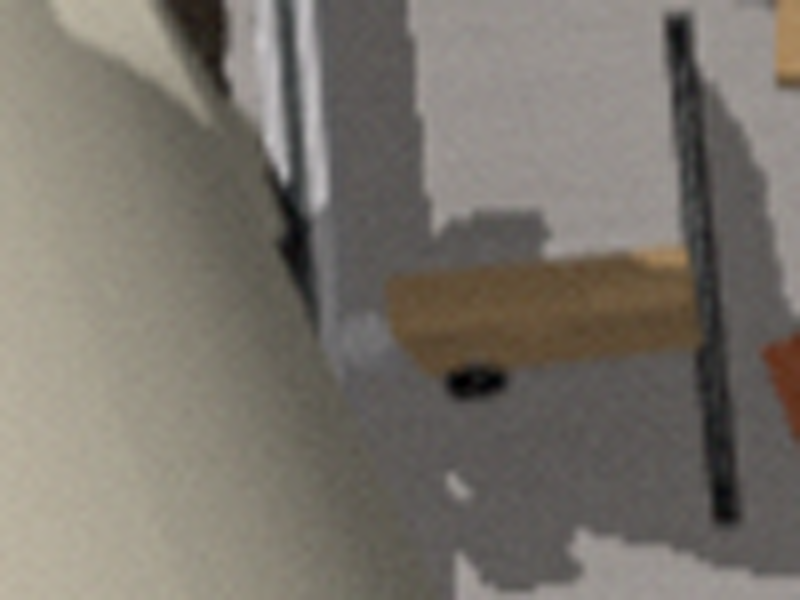

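The top view shows the fence face on the tongue (345,345) and the plate's end on the blade (690,280). The tool has stalled at 7 N, of which about 4 N is the brake, so I'll press a little harder to make sure of the nip.

```bash
python3 -m jog '[{"gripper":1,"linear":[-0.002,0,0],"twist":0.005},{"gripper":1,"linear":[-0.002,0,0],"twist":0.005},{"gripper":1,"linear":[-0.003,0,0],"twist":0.005},{"gripper":1,"linear":[-0.003,0,0],"twist":0.005},{"gripper":1,"linear":[-0.003,0,0],"twist":0},{"gripper":1,"linear":[-0.003,0,0],"twist":0},{"gripper":1,"linear":[-0.003,0,0],"twist":0},{"gripper":1,"linear":[-0.003,0,0],"twist":0},{"gripper":1,"linear":[-0.003,0,0],"twist":0},{"gripper":1,"linear":[-0.003,0,0],"twist":0}]' 40
```

```text
time: 8.3
eef_pos: [0.5552, 0.2546, 0.1787]
tool_rot: [179.9, -2.9, 96.0]
wrist_force: [0.1, 8.8, 1.0]
gripper_width: 0.0
```

```bash
python3 -m jog '[{"gripper":1,"linear":[-0.004,0,0],"twist":0},{"gripper":1,"linear":[-0.004,0,0],"twist":0},{"gripper":1,"linear":[-0.005,0,0],"twist":0},{"gripper":1,"linear":[-0.005,0,0],"twist":0},{"gripper":1,"linear":[-0.005,0,0],"twist":0},{"gripper":1,"linear":[-0.005,0,0],"twist":0},{"gripper":1,"linear":[-0.005,0,0],"twist":0},{"gripper":1,"linear":[-0.005,0,0],"twist":0},{"gripper":1,"linear":[-0.005,0,0],"twist":0},{"gripper":1,"linear":[-0.005,0,0],"twist":0}]' 40
```

```text
time: 9.3
eef_pos: [0.5549, 0.2547, 0.1794]
tool_rot: [179.0, -6.0, 98.1]
wrist_force: [-0.8, 13.8, 0.8]
gripper_width: -0.0
```

The nip is firm at 13.8 N at the wrist, so about 9 N on the gauge. Now I'll back off.

```bash
cat >> h.py <<'E'
def tool(d):
    s=env.observe();return Ro.from_euler('xyz',s['tool_rot'],degrees=True).inv().apply(d).round(4)
def st():
    s=env.observe();print(s['time'].round(2),s['eef_pos'].round(4),s['tool_rot'].round(1),s['wrist_force'].round(1),s['gripper_width'].round(4))
E
python3 -c "
from h import *
print(tool([0,.01,0]),tool([0,0,.03]))"
```

```text
[0.0098 0.0014 0.0011] [ 0.0032  0.0005 -0.0298]
```

```bash
python3 -m jog '[{"gripper":1,"linear":[0.008,0.001,0.001],"twist":0},{"gripper":1,"linear":[0.008,0.001,0],"twist":0},{"gripper":1,"linear":[0.003,0,-0.015],"twist":0},{"gripper":1,"linear":[0.003,0,-0.03],"twist":0.02},{"gripper":1,"linear":[0.003,0,-0.03],"twist":0.02},{"gripper":1,"linear":[0.003,0,-0.03],"twist":0.02},{"gripper":1,"linear":[0.003,0,-0.03],"twist":0},{"gripper":1,"linear":[0,0,-0.02],"twist":0},{"gripper":1,"linear":[0,0,-0.001],"twist":0},{"gripper":1,"linear":[0,0,-0.001],"twist":0}]' 40
python3 - <<'E'
from h import *
st()
T=vision.capture("top");S=vision.capture("scene");cv2.imwrite("pics/top4.png",T);cv2.imwrite("pics/scene4.png",S)
cv2.imwrite("pics/c4.png",np.hstack([crop(T,215,155,90,100,4.4),crop(S,325,135,90,100,4.4)]))
E
```

```text
time: 10.3
eef_pos: [0.5524, 0.2554, 0.3344]
tool_rot: [-179.7, -4.6, 93.7]
wrist_force: [-0.4, -0.0, 0.1]
gripper_width: 0.0Traceback (most recent call last):
  File "<stdin>", line 2, in <module>
  File "h.py", line 19, in st
    s=env.observe();print(s['time'].round(2),s['eef_pos'].round(4),s['tool_rot'].round(1),s['wrist_force'].round(1),s['gripper_width'].round(4))
                          ^^^^^^^^^^^^^^^
AttributeError: 'float' object has no attribute 'round'
```

```bash
sed -i "s/print(s\['time'\].round(2),/print(round(float(s['time']),2),/;s/s\['gripper_width'\].round(4)/round(float(s['gripper_width']),4)/" h.py
python3 - <<'E'
from h import *
st()
T=vision.capture("top");S=vision.capture("scene");cv2.imwrite("pics/top4.png",T);cv2.imwrite("pics/scene4.png",S)
cv2.imwrite("pics/c4.png",np.hstack([crop(T,215,155,90,100,4.4),crop(S,325,135,90,100,4.4)]))
E
```

```text
10.3 [0.5524 0.2554 0.3344] [-179.7   -4.6   93.7] [-0.4 -0.   0.1] 0.0
```

View pics/c4.png

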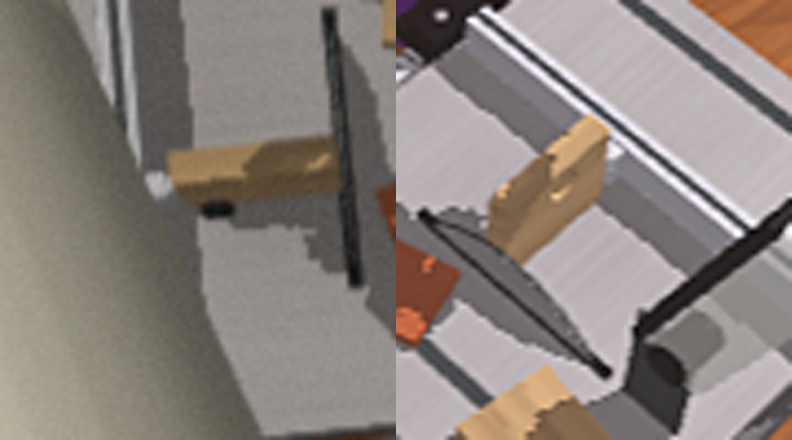

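The gauge stands square between blade and fence, with the tongue on the fence at (615,160) and the hole seen at (565,187) in the right-hand scene crop.

```bash
python3 - <<'E'
from h import *
T=vision.camera_model("top");S=vision.camera_model("scene")
f=lambda x,y:(325+(x-396)/4.4,135+y/4.4)
g=lambda x,y:(215+x/4.4,155+y/4.4)
print("hole",onz(S,f(565,187),.21).round(4))
for p in((493,195),(608,125),(592,117)):print("S",onz(S,f(*p),.23).round(4))
for p in((168,152),(330,137)):print("T",onz(T,g(*p),.23).round(4))
for p in((325,10),(354,287)):print("blT",onz(T,g(*p),.15).round(4))
for p in((427,215),(605,373)):print("blS",onz(S,f(*p),.15).round(4))
print(tool([0,-.1175,0]),tool([0,0,-.05]),tool([0.005,0,0]))
E
```

```text
hole [0.5684 0.1614 0.21  ]
S [0.5537 0.114  0.23  ]
S [0.5598 0.2029 0.23  ]
S [0.549  0.1992 0.23  ]
T [0.5615 0.2038 0.23  ]
T [0.5683 0.1157 0.23  ]
blT [0.6616 0.1229 0.15  ]
blT [0.495  0.1071 0.15  ]
blS [0.5016 0.1065 0.15  ]
blS [0.6607 0.1183 0.15  ]
[-0.1169 -0.0077 -0.0094] [-0.004   0.0003  0.0498] [-0.0003  0.005  -0.0001]
```

```bash
python3 -m jog '[{"gripper":-1,"linear":[-0.029,0,-0.003],"twist":0},{"gripper":-1,"linear":[-0.029,-0.001,-0.003],"twist":0},{"gripper":-1,"linear":[-0.029,-0.001,-0.003],"twist":-0.005},{"gripper":-1,"linear":[-0.028,0,-0.002],"twist":-0.005},{"gripper":-1,"linear":[0,0,0],"twist":0},{"gripper":-1,"linear":[-0.002,0,0.025],"twist":0},{"gripper":-1,"linear":[-0.002,0,0.02],"twist":0},{"gripper":-1,"linear":[0,0,0],"twist":0},{"gripper":-1,"linear":[0,0,-0.001],"twist":0},{"gripper":-1,"linear":[0,0,-0.001],"twist":0}]' 40
python3 -c "
from h import *
st();p=env.observe()['eef_pos'];print(tool(np.array([.558,.139,.205])-p))"
```

```text
time: 11.4
eef_pos: [0.5508, 0.1348, 0.2778]
tool_rot: [-178.4, -4.3, 94.3]
wrist_force: [0.8, 0.2, -0.2]
gripper_width: 0.0856
11.4 [0.5508 0.1348 0.2778] [-178.4   -4.3   94.3] [ 0.8  0.2 -0.2] 0.0856
[-0.0018  0.0096  0.0726]
```

```bash
python3 -m jog '[{"gripper":-1,"linear":[0.003,0.004,0],"twist":0},{"gripper":-1,"linear":[0,0.004,0],"twist":0},{"gripper":-1,"linear":[-0.001,0.001,0.012],"twist":0},{"gripper":-1,"linear":[-0.001,0,0.012],"twist":0},{"gripper":-1,"linear":[-0.001,0,0.012],"twist":0},{"gripper":-1,"linear":[-0.001,0,0.012],"twist":0},{"gripper":-1,"linear":[-0.001,0,0.01],"twist":0},{"gripper":-1,"linear":[0,0,0.002],"twist":0},{"gripper":-1,"linear":[0,0,-0.001],"twist":0},{"gripper":-1,"linear":[0,0,-0.001],"twist":0}]' 40
python3 -c "
from h import *
st();p=env.observe()['eef_pos'];print(tool(np.array([.558,.139,.205])-p))
cv2.imwrite('pics/scene5.png',crop(vision.capture('scene'),325,110,120,90,6))"
```

```text
time: 12.4
eef_pos: [0.559, 0.139, 0.2152]
tool_rot: [-178.4, -4.3, 94.4]
wrist_force: [-0.0, -0.1, -0.6]
gripper_width: 0.0855
12.4 [0.559  0.139  0.2152] [-178.4   -4.3   94.4] [-0.  -0.1 -0.6] 0.0855
[-0.0007 -0.0007  0.0102]
```

View pics/scene5.png

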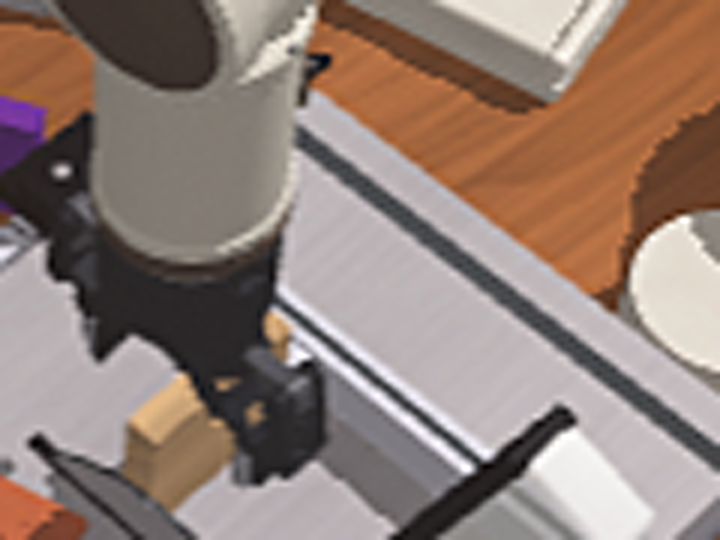

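The fingers straddle the gauge. I'll go down 10 mm and close.

```bash
python3 -m jog '[{"gripper":-1,"linear":[-0.001,-0.001,0.005],"twist":0},{"gripper":-1,"linear":[0,0,0.005],"twist":0},{"gripper":-1,"linear":[0,0,0],"twist":0},{"gripper":1,"linear":[0,0,-0.0005],"twist":0},{"gripper":1,"linear":[0,0,-0.0005],"twist":0},{"gripper":1,"linear":[0,0,-0.0005],"twist":0},{"gripper":1,"linear":[0,0,-0.0005],"twist":0},{"gripper":1,"linear":[0,0,-0.0005],"twist":0},{"gripper":1,"linear":[0,0,-0.0005],"twist":0},{"gripper":1,"linear":[0,0,-0.0005],"twist":0}]' 40
python3 -c "
from h import *
st();print(tool([0,0,.01]))"
```

```text
time: 13.45
eef_pos: [0.5593, 0.1388, 0.2098]
tool_rot: [-178.7, -4.3, 94.4]
wrist_force: [1.7, 1.3, -2.5]
gripper_width: 0.0174
13.45 [0.5593 0.1388 0.2098] [-178.7   -4.3   94.4] [ 1.7  1.3 -2.5] 0.0174
[ 0.0008 -0.0002 -0.01  ]
```

```bash
python3 -m jog '[{"gripper":1,"linear":[0,0,-0.003],"twist":0},{"gripper":1,"linear":[0.0002,0,-0.003],"twist":0},{"gripper":1,"linear":[0.0002,0,-0.003],"twist":0},{"gripper":1,"linear":[0.0002,0,-0.003],"twist":0},{"gripper":1,"linear":[0.0002,0,-0.003],"twist":0},{"gripper":1,"linear":[0.0002,0,-0.003],"twist":0},{"gripper":1,"linear":[0.0002,0,-0.002],"twist":0},{"gripper":1,"linear":[0,0,-0.001],"twist":0},{"gripper":1,"linear":[0,0,-0.001],"twist":0},{"gripper":1,"linear":[0,0,-0.001],"twist":0}]' 60
python3 -c "
from h import *
st();print(tool([0,0,.01]))"
```

```text
time: 14.45
eef_pos: [0.5584, 0.1387, 0.2342]
tool_rot: [-178.5, -4.4, 94.4]
wrist_force: [-0.4, 1.2, -2.4]
gripper_width: 0.0171
14.45 [0.5584 0.1387 0.2342] [-178.5   -4.4   94.4] [-0.4  1.2 -2.4] 0.0171
[ 0.0008 -0.0003 -0.01  ]
```

```bash
python3 -m jog '[{"gripper":1,"linear":[0.0003,0,-0.005],"twist":0},{"gripper":1,"linear":[0.0003,0,-0.005],"twist":0},{"gripper":1,"linear":[0.0003,0,-0.006],"twist":0},{"gripper":1,"linear":[0.001,0,-0.01],"twist":0},{"gripper":1,"linear":[0.001,0,-0.015],"twist":0},{"gripper":1,"linear":[0.001,0,-0.02],"twist":0},{"gripper":1,"linear":[0.001,0,-0.02],"twist":0},{"gripper":1,"linear":[0.001,0,-0.02],"twist":0},{"gripper":1,"linear":[0,0,-0.015],"twist":0},{"gripper":1,"linear":[0,0,-0.002],"twist":0}]' 60
python3 -c "
from h import *
st()
cv2.imwrite('pics/top6.png',crop(vision.capture('top'),185,125,160,120,4))
cv2.imwrite('pics/scene6.png',crop(vision.capture('scene'),325,110,120,90,6))"
```

```text
time: 15.45
eef_pos: [0.5631, 0.1343, 0.3637]
tool_rot: [-178.8, -4.3, 94.4]
wrist_force: [0.6, 1.1, -2.5]
gripper_width: 0.0169
15.45 [0.5631 0.1343 0.3637] [-178.8   -4.3   94.4] [ 0.6  1.1 -2.5] 0.0169
```

```bash
python3 -m jog '[{"gripper":1,"linear":[-0.015,-0.001,-0.002],"twist":0},{"gripper":1,"linear":[-0.03,-0.003,-0.003],"twist":0},{"gripper":1,"linear":[-0.04,-0.004,-0.003],"twist":0},{"gripper":1,"linear":[-0.045,-0.004,-0.003],"twist":0},{"gripper":1,"linear":[-0.045,-0.004,-0.003],"twist":0},{"gripper":1,"linear":[-0.045,-0.004,-0.003],"twist":0},{"gripper":1,"linear":[-0.045,-0.004,-0.003],"twist":0},{"gripper":1,"linear":[-0.045,-0.004,-0.003],"twist":0},{"gripper":1,"linear":[-0.04,-0.003,-0.003],"twist":0},{"gripper":1,"linear":[-0.02,-0.001,-0.002],"twist":0}]' 60
```

```text
time: 16.55
eef_pos: [0.5508, -0.2568, 0.351]
tool_rot: [-177.5, -4.3, 94.6]
wrist_force: [-0.3, -0.8, -1.8]
gripper_width: 0.0174
```

```bash
python3 -m jog '[{"gripper":1,"linear":[0,0,-0.001],"twist":-0.06},{"gripper":1,"linear":[0,0,-0.001],"twist":-0.12},{"gripper":1,"linear":[0,0,-0.001],"twist":-0.14},{"gripper":1,"linear":[0,0,-0.001],"twist":-0.14},{"gripper":1,"linear":[0,0,-0.001],"twist":-0.14},{"gripper":1,"linear":[0,0,-0.001],"twist":-0.14},{"gripper":1,"linear":[0,0,-0.001],"twist":-0.14},{"gripper":1,"linear":[0,0,-0.001],"twist":-0.14},{"gripper":1,"linear":[0,0,-0.001],"twist":-0.12},{"gripper":1,"linear":[0,0,-0.001],"twist":-0.06}]' 60
python3 -c "
from h import *
st();p=env.observe()['eef_pos'];print(tool(np.array([.559,-.247,.28])-p))"
```

```text
time: 17.55
eef_pos: [0.5349, -0.2767, 0.3468]
tool_rot: [177.0, -5.2, 165.0]
wrist_force: [0.2, -0.1, -1.4]
gripper_width: 0.0172
17.55 [ 0.5349 -0.2767  0.3468] [177.   -5.2 165. ] [ 0.2 -0.1 -1.4] 0.0172
[-0.0216  0.0314  0.0669]
```

```bash
cat >> h.py <<'E'
RG=Ro.from_euler('xyz',[-178.6,-4.3,94.4],degrees=True);PG=np.array([.5593,.1388,.2098]);GY=Ro.from_euler('z',4.5,degrees=True)
HG=np.array([.5593-.0258*np.sin(np.radians(4.5)),.1646,.21])
def hole():
    s=env.observe();R=Ro.from_euler('xyz',s['tool_rot'],degrees=True)*RG.inv()
    return s['eef_pos']+R.apply(HG-PG),(R*GY).apply([1,0,0]),(R*GY).apply([0,0,1])
TIP=np.array([.5264,-.2694,.1795]);ROOT=np.array([.4991,-.3736,.165])
E
python3 - <<'E'
from h import *
h,x,z=hole();print("hole",h.round(4),"x",x.round(3),"z",z.round(3))
d=(TIP-ROOT)/np.linalg.norm(TIP-ROOT);print("peg",d.round(3))
print("to pre (high)",tool(TIP+[.0076,.029,.06]-h))
E
```

```text
hole [ 0.51   -0.2699  0.3474] x [0.263 0.962 0.077] z [-0.004 -0.079  0.997]
peg [0.251 0.959 0.133]
to pre (high) [-0.0254  0.0291  0.1077]
```

```bash
python3 -m jog '[{"gripper":1,"linear":[-0.006,0.008,0],"twist":0},{"gripper":1,"linear":[-0.008,0.01,0],"twist":0},{"gripper":1,"linear":[-0.006,0.008,0],"twist":0},{"gripper":1,"linear":[-0.002,0.002,0.015],"twist":0},{"gripper":1,"linear":[-0.001,0,0.025],"twist":0},{"gripper":1,"linear":[-0.001,0,0.03],"twist":0},{"gripper":1,"linear":[0,0,0.02],"twist":0},{"gripper":1,"linear":[0,0,0.006],"twist":0},{"gripper":1,"linear":[0,0,-0.001],"twist":0},{"gripper":1,"linear":[0,0,-0.001],"twist":0}]' 60
python3 - <<'E'
from h import *
st();h,x,z=hole();print("hole",h.round(4),"x",x.round(3),"z",z.round(3))
print("to pre",tool(TIP+[.0076,.029,.004]-h))
S=vision.capture("scene");T=vision.capture("top")
print(proj(vision.camera_model("scene"),[h,TIP,ROOT]).round(1),proj(vision.camera_model("top"),[h,TIP,ROOT]).round(1))
cv2.imwrite("pics/scene7.png",np.hstack([crop(S,165,190,100,130,4),crop(T,400,150,100,130,4)]))
E
```

```text
time: 18.55
eef_pos: [0.5589, -0.2446, 0.2413]
tool_rot: [177.0, -5.7, 164.8]
wrist_force: [-0.2, -0.8, -1.4]
gripper_width: 0.0168
18.55 [ 0.5589 -0.2446  0.2413] [177.   -5.7 164.8] [-0.2 -0.8 -1.4] 0.0168
hole [ 0.534  -0.2378  0.2422] x [0.267 0.961 0.077] z [ 0.003 -0.081  0.997]
to pre [-0.0065 -0.0056  0.0581]
[[231.5 249. ]
 [223.9 264.2]
 [184.  283. ]] [[439.  196.9]
 [443.9 203.9]
 [482.5 214.5]]
```

View pics/scene7.png

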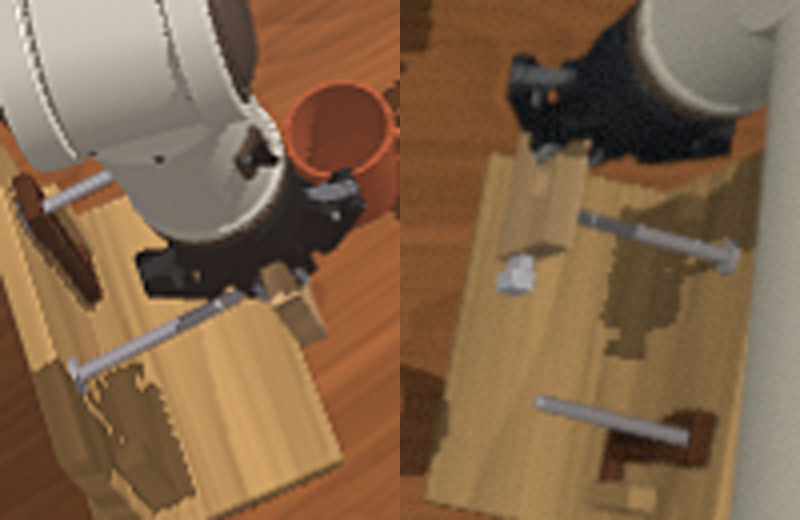

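```bash
sed -i 's/-.2694,.1795\]/-.2694,.181]/;s/-.3736,.165\]/-.3736,.163]/' h.py; python3 -m jog '[{"gripper":1,"linear":[-0.001,0.006,0.01],"twist":0},{"gripper":1,"linear":[-0.001,-0.002,0.014],"twist":0},{"gripper":1,"linear":[-0.001,-0.002,0.014],"twist":0},{"gripper":1,"linear":[-0.001,-0.001,0.01],"twist":0},{"gripper":1,"linear":[0,0,0.004],"twist":0},{"gripper":1,"linear":[0,0,-0.001],"twist":0},{"gripper":1,"linear":[0,0,-0.001],"twist":0},{"gripper":1,"linear":[0,0,-0.001],"twist":0},{"gripper":1,"linear":[0,0,-0.001],"twist":0},{"gripper":1,"linear":[0,0,-0.001],"twist":0}]' 60
cat > ins.py <<'E'
from h import *
st();h,x,z=hole();d=(TIP-ROOT)/np.linalg.norm(TIP-ROOT)
R=np.c_[np.cross(d,[0,0,1])/np.linalg.norm(np.cross(d,[0,0,1])),d,[0,0,1]]
s=(h-ROOT)@d;e=ROOT+d*s-h
print("hole",h.round(4),"along",s.round(4),"off-axis fix world",e.round(4),"side",(e@R[:,0]).round(4),"up",e[2].round(4),"x",x.round(3))
print("tool fix",tool(e),"10mm in",tool(-.01*d))
E
python3 ins.py
```

```text
time: 19.65
eef_pos: [0.5613, -0.2425, 0.1934]
tool_rot: [177.0, -5.3, 164.7]
wrist_force: [-0.4, -0.4, -1.0]
gripper_width: 0.0172
19.65 [ 0.5613 -0.2425  0.1934] [177.   -5.3 164.7] [-0.4 -0.4 -1. ] 0.0172
hole [ 0.5363 -0.2356  0.194 ] along 0.1461 off-axis fix world [-0.0007  0.0014 -0.007 ] side -0.0011 up -0.007 x [0.268 0.96  0.076]
tool fix [0.0004 0.0008 0.0071] 10mm in [-0.0003 -0.0099  0.0011]
```

```bash
python3 -m jog '[{"gripper":1,"linear":[0,0,0.004],"twist":0},{"gripper":1,"linear":[0,0,0.003],"twist":0},{"gripper":1,"linear":[0,-0.004,0],"twist":0},{"gripper":1,"linear":[0,-0.004,0],"twist":0},{"gripper":1,"linear":[0,-0.004,0],"twist":0},{"gripper":1,"linear":[0,-0.004,0],"twist":0},{"gripper":1,"linear":[0,-0.004,0],"twist":0},{"gripper":1,"linear":[0,0,-0.0005],"twist":0},{"gripper":1,"linear":[0,0,-0.0005],"twist":0},{"gripper":1,"linear":[0,0,-0.0005],"twist":0}]' 60
python3 ins.py
python3 - <<'E'
from h import *
T=vision.capture("top");S=vision.capture("scene");h=hole()[0]
print(proj(vision.camera_model("top"),[h,TIP]).round(1),proj(vision.camera_model("scene"),[h,TIP]).round(1))
cv2.imwrite("pics/c8.png",np.hstack([crop(S,190,230,60,60,6.5),crop(T,415,175,60,60,6.5)]))
E
```

```text
time: 20.65
eef_pos: [0.555, -0.2641, 0.187]
tool_rot: [177.0, -5.3, 164.7]
wrist_force: [0.1, 0.3, -1.3]
gripper_width: 0.0168
20.65 [ 0.555  -0.2641  0.187 ] [177.   -5.3 164.7] [ 0.1  0.3 -1.3] 0.0168
hole [ 0.5301 -0.2572  0.1877] along 0.1229 off-axis fix world [-0.0003  0.0008 -0.0044] side -0.0005 up -0.0044 x [0.269 0.96  0.076]
tool fix [0.0001 0.0005 0.0045] 10mm in [-0.0003 -0.0099  0.0011]
[[440.  201.9]
 [444.1 203.8]] [[228.2 261.2]
 [223.7 264. ]]
```

View pics/c8.png

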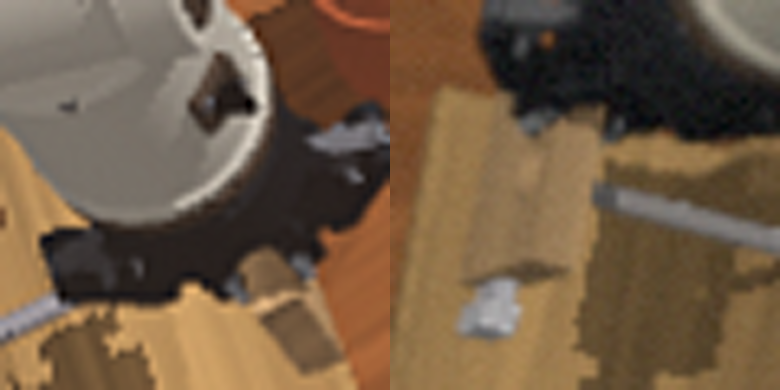

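```bash
python3 - <<'E'
from h import *
m=vision.camera_model("top");h,x,z=hole();y=np.cross(z,x)
for sx in(-.009,.009):print("corner pred",((proj(m,[h+.04*y+.02*z+sx*x])[0]-[415,175])*6.5+[390,0]).round())
for sx in(-.009,.009):print("corner pred z-80",((proj(m,[h+.04*y-.06*z+sx*x])[0]-[415,175])*6.5+[390,0]).round())
print("peg pred", ((proj(m,[TIP,ROOT*.3+TIP*.7])-[415,175])*6.5+[390,0]).round())
print("tongue end", ((proj(m,[h+.0595*y+(-.026)*z])-[415,175])*6.5+[390,0]).round())
E
```

```text
corner pred [575. 275.]
corner pred [530. 262.]
corner pred z-80 [497. 297.]
corner pred z-80 [455. 286.]
peg pred [[579. 187.]
 [655. 208.]]
tongue end [[497. 330.]]
```

The seen corners agree with the prediction to about 1 px, and the peg row matches. I'll drop 4 mm onto the axis and go in.

```bash
python3 -m jog '[{"gripper":1,"linear":[0,0.001,0.003],"twist":0},{"gripper":1,"linear":[0,0,0.001],"twist":0},{"gripper":1,"linear":[0,-0.004,0.0005],"twist":0},{"gripper":1,"linear":[0,-0.004,0],"twist":0},{"gripper":1,"linear":[0,-0.004,0],"twist":0},{"gripper":1,"linear":[0,-0.004,0],"twist":0},{"gripper":1,"linear":[0,-0.003,0],"twist":0},{"gripper":1,"linear":[0,0,-0.0005],"twist":0},{"gripper":1,"linear":[0,0,-0.0005],"twist":0},{"gripper":1,"linear":[0,0,-0.0005],"twist":0}]' 60
python3 ins.py
```

```text
time: 21.75
eef_pos: [0.5496, -0.2827, 0.1827]
tool_rot: [177.0, -5.3, 164.7]
wrist_force: [-0.2, -0.3, -1.5]
gripper_width: 0.0169
21.75 [ 0.5496 -0.2827  0.1827] [177.   -5.3 164.7] [-0.2 -0.3 -1.5] 0.0169
hole [ 0.5246 -0.2757  0.1834] along 0.1031 off-axis fix world [ 0.0002  0.0005 -0.0034] side 0.0001 up -0.0034 x [0.269 0.96  0.076]
tool fix [-0.0004  0.0004  0.0034] 10mm in [-0.0003 -0.0099  0.0011]
```

```bash
python3 -m jog '[{"gripper":1,"linear":[0,-0.002,0.002],"twist":0},{"gripper":1,"linear":[0,-0.005,0.001],"twist":0},{"gripper":1,"linear":[0,-0.005,0.001],"twist":0},{"gripper":1,"linear":[0,-0.005,0.0005],"twist":0},{"gripper":1,"linear":[0,-0.005,0.001],"twist":0},{"gripper":1,"linear":[0,-0.005,0.0005],"twist":0},{"gripper":1,"linear":[0,-0.005,0.0005],"twist":0},{"gripper":1,"linear":[0,-0.004,0],"twist":0},{"gripper":1,"linear":[0,0,-0.0005],"twist":0},{"gripper":1,"linear":[0,0,-0.0005],"twist":0}]' 60
python3 ins.py
python3 - <<'E'
from h import *
T=vision.capture("top");S=vision.capture("scene")
cv2.imwrite("pics/c9.png",np.hstack([crop(S,170,230,75,75,5.2),crop(T,415,170,75,75,5.2)]))
E
```

```text
time: 22.75
eef_pos: [0.5383, -0.3204, 0.1745]
tool_rot: [177.1, -5.3, 164.6]
wrist_force: [0.7, 1.2, -1.0]
gripper_width: 0.0168
22.75 [ 0.5383 -0.3204  0.1745] [177.1  -5.3 164.6] [ 0.7  1.2 -1. ] 0.0168
hole [ 0.5134 -0.3134  0.1751] along 0.063 off-axis fix world [ 0.0015 -0.0001 -0.0017] side 0.0015 up -0.0017 x [0.269 0.96  0.075]
tool fix [-0.0016  0.0002  0.0016] 10mm in [-0.0003 -0.0099  0.0011]
```

View pics/c9.png

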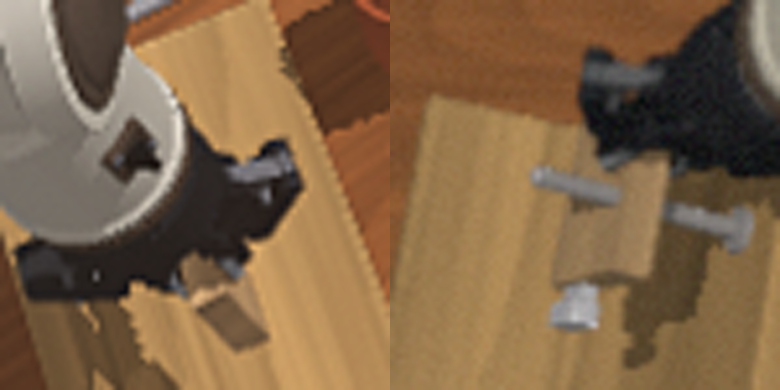

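The peg is through the hole: its tip stands out at (540,178) and its root shows behind the plate at (740,225). I'll lower until the peg takes the weight.

```bash
python3 -m jog '[{"gripper":1,"linear":[-0.0015,0,0.002],"twist":0},{"gripper":1,"linear":[0,0,0.002],"twist":0},{"gripper":1,"linear":[0,0,0.001],"twist":0},{"gripper":1,"linear":[0,0,0.001],"twist":0},{"gripper":1,"linear":[0,0,0.001],"twist":0},{"gripper":1,"linear":[0,0,0.001],"twist":0},{"gripper":1,"linear":[0,0,0.0005],"twist":0},{"gripper":1,"linear":[0,0,0.0005],"twist":0},{"gripper":1,"linear":[0,0,0],"twist":0},{"gripper":1,"linear":[0,0,0],"twist":0}]' 60
python3 ins.py
```

```text
time: 23.85
eef_pos: [0.5401, -0.3188, 0.1662]
tool_rot: [177.0, -5.2, 164.8]
wrist_force: [-1.2, 1.0, -0.0]
gripper_width: 0.0172
23.85 [ 0.5401 -0.3188  0.1662] [177.   -5.2 164.8] [-1.2  1.  -0. ] 0.0172
hole [ 0.5152 -0.312   0.1668] along 0.0635 off-axis fix world [-0.0002 -0.0011  0.0066] side 0.0001 up 0.0066 x [0.267 0.961 0.076]
tool fix [ 0.0005 -0.0008 -0.0066] 10mm in [-0.0002 -0.0099  0.0011]
```

```bash
python3 -m jog '[{"gripper":0.5,"linear":[0,0,-0.0005],"twist":0},{"gripper":0.4,"linear":[0,0,-0.0005],"twist":0},{"gripper":0.2,"linear":[0,0,-0.0005],"twist":0},{"gripper":0,"linear":[0,0,-0.0005],"twist":0},{"gripper":0,"linear":[0,0,-0.0005],"twist":0},{"gripper":0,"linear":[0,0,-0.0005],"twist":0},{"gripper":0,"linear":[0,0,-0.0005],"twist":0},{"gripper":0,"linear":[0,0,-0.0005],"twist":0},{"gripper":0,"linear":[0,0,-0.0005],"twist":0},{"gripper":0,"linear":[0,0,-0.0005],"twist":0}]' 20
python3 -c "
from h import *
st();print(tool([0,0,.02]))"
```

```text
time: 24.85
eef_pos: [0.5409, -0.3195, 0.1713]
tool_rot: [177.1, -5.2, 164.8]
wrist_force: [0.5, 0.0, -0.4]
gripper_width: 0.0428
24.85 [ 0.5409 -0.3195  0.1713] [177.1  -5.2 164.8] [ 0.5  0.  -0.4] 0.0428
[ 0.0018  0.001  -0.0199]
```

```bash
python3 -m jog '[{"gripper":0,"linear":[0,0.0005,-0.008],"twist":0},{"gripper":0,"linear":[0.0005,0.0005,-0.01],"twist":0},{"gripper":0,"linear":[0.001,0.0005,-0.012],"twist":0},{"gripper":0,"linear":[0.001,0.001,-0.02],"twist":0},{"gripper":0,"linear":[0.001,0.001,-0.03],"twist":0},{"gripper":0,"linear":[0.002,0.001,-0.04],"twist":0},{"gripper":0,"linear":[0,0.04,-0.03],"twist":0},{"gripper":0,"linear":[0,0.05,-0.01],"twist":0},{"gripper":0,"linear":[0,0.05,0],"twist":0},{"gripper":0,"linear":[0,0.03,0],"twist":0}]' 20
python3 -m jog '[{"gripper":0,"linear":[0.04,0.02,0],"twist":0},{"gripper":0,"linear":[0.04,0.02,0],"twist":0},{"gripper":0,"linear":[0.04,0.02,0],"twist":0},{"gripper":0,"linear":[0,0,-0.001],"twist":0},{"gripper":0,"linear":[0,0,-0.001],"twist":0},{"gripper":0,"linear":[0,0,-0.001],"twist":0},{"gripper":0,"linear":[0,0,-0.001],"twist":0},{"gripper":0,"linear":[0,0,-0.001],"twist":0},{"gripper":0,"linear":[0,0,-0.001],"twist":0},{"gripper":0,"linear":[0,0,-0.001],"twist":0}]' 20
python3 - <<'E'
from h import *
st();T=vision.capture("top");S=vision.capture("scene")
cv2.imwrite("pics/top10.png",T)
cv2.imwrite("pics/c10.png",np.vstack([np.hstack([crop(S,160,210,90,75,4.4),crop(T,410,170,90,75,4.4)]),np.hstack([crop(S,325,120,90,60,4.4),crop(T,205,155,90,60,4.4)])]))
E
```

```text
time: 25.85
eef_pos: [0.5942, -0.1667, 0.3565]
tool_rot: [177.3, -4.6, 163.9]
wrist_force: [0.8, 0.4, 0.5]
gripper_width: 0.0425
time: 26.85
eef_pos: [0.4974, -0.0687, 0.383]
tool_rot: [177.1, -4.1, 164.4]
wrist_force: [-1.0, -0.7, -0.5]
gripper_width: 0.0426
26.85 [ 0.4974 -0.0687  0.383 ] [177.1  -4.1 164.4] [-1.  -0.7 -0.5] 0.0426
```

View pics/c10.png

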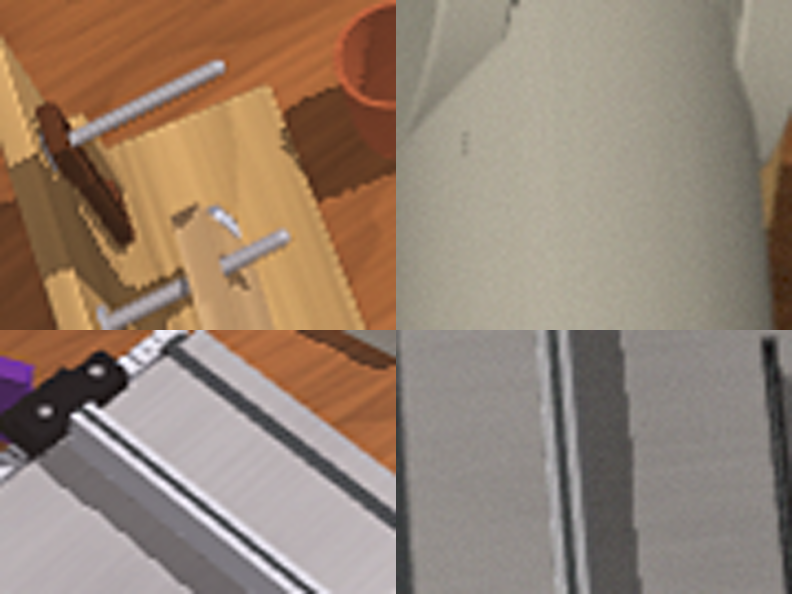

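```bash
python3 - <<'E'
from h import *
a=vision.capture("scene")
for _ in range(8):b=vision.capture("scene")
d=cv2.absdiff(a,b)[240:300,180:235];print("diff over 0.4s",d.mean().round(2),d.max())
m=vision.camera_model("top");f=onz(m,(246.8,193.6),.186);B=np.array([.579,.1155]);u=np.array([-np.sin(np.radians(4.5)),np.cos(np.radians(4.5))])
print("fence-blade",((f[:2]-B)@u).round(4))
st();env.sign_off()
E
```

```text
diff over 0.4s 0.59 50
fence-blade 0.1121
27.4 [ 0.4972 -0.0681  0.3833] [177.1  -4.1 164.4] [ 0.4  0.4 -0.4] 0.0427
the job is handed in; nothing more can be done
```

I set the fence to the gauge, lifted the gauge out, hung it on the free peg and handed the job in at 27.4 s. No verdict was given.

- **Nip:** I slid the fence in with closed fingers until the push stalled. The wrist force peaked at 13.8 N. Taking off 4–5 N for the brake leaves about 9 N on the gauge, an estimate well under the 30 N limit.
- **Lift:** I gripped the gauge beside its hole and drew it straight up. Its y had changed by only 0.1 mm at 24 mm of lift. In the last view the fence looks undisturbed, 112 mm from the blade by the top camera and about 109.5 mm by where the fingers touched it. The two differ by 2.5 mm, but both are inside 100–126 mm.
- **Hang:** The last scene view shows the peg through the hole and the gauge hanging upright, clear of the push stick. The arm blocked the top camera's view of the rack, so only one view confirms this. Pictures 0.4 s apart barely differed on average (0.6 grey levels), though one pixel changed by 50, so a slight sway is possible.
- **Robot and bystanders:** The gripper is clear and reads no force beyond noise. I saw no bystander moved, but I did not measure their positions.
- **Tool tilt:** Pushing the fence left the tool tilted by about 6°. I allowed for this in the later moves.

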